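# Clip the cabinet key back on the anchor ring

## Robot

A 7-joint arm with a two-finger parallel gripper is mounted at the origin on a cart in front of the work surface, level with it; the furniture and walls round the work are solid. World frame = base frame: x ahead of the robot, y to its left, z up, the work surface at z = 0. Lengths are in m, angles in rad, forces in N, time in s.
With the tool pointing down it reaches from about 0.35 to 0.9 m from the base axis. Payload 8.1 kg.
Tool frame: the origin (TCP) lies at the very end of the fingers, on their centre line; the grasp point (between the pads) lies 19 mm behind it; z points along the fingers, x is the direction in which the jaws open and shut, and the axes are right-handed (so a half turn about z gives the same grasp; the last joint's range is limited). The gripper opens to 85 mm and grips with 20 to 120 N. Pads are 22 mm wide; open, the fingers measure 114 mm over their backs; the gripper's body (76 mm by 85 mm) begins 54 mm behind the grasp point. The pads swing forward as they close: fully open they stand 13 mm farther back than shut.
Start: joints at [-1.267, 0.434, 0.025, 1.573, -0.012, 1.134, -0.075], TCP at [0.247, 0.574, 0.231] pointing down, gripper open.
Joint ranges: [-2.62, 2.62], [-0.44, 2.09], [-1.27, 1.32], [0.08, 2.57], [-1.32, 4.46], [0.12, 2], [-2.74, 2.74]. Speed limits (rad/s): [2.22, 2.22, 3.01, 3.01, 3.14, 3.14, 3.14].

## Interface

Orientations are given as a unit quaternion [x, y, z, w].
In Python, from plant import status, optics, workorder gives the robot as it stands. The module is installed in compiled form; this text tells all that it offers.
- The arm moves only by the tool drive_tool, never from a script. Its argument "targets" is one flat list of numbers, 7 for each row, row after row: the shift along the tool's x, y, z in mm, then the turn, a rotation vector about the tool's x, y, z in degrees, then the finger opening in mm, from 0 to 85.4. A call has 1 to 8 rows; each row shifts and turns the commanded pose from where the row before left it, along the tool's axes as they then stand; what a row does not reach is not made up. A row lasts 1/12 s, in which the tool goes at most 41.7 mm and 7.16 degrees, less where a joint would pass 70% of its speed; a pose out of reach is approached as far as the arm can. A call with a gripper value outside its range is refused whole. The fingers move at their own pace and stop on an object; "newtons" is the grip in N (left out, the last holds). Time passes only in rows, so rows that do not move let the fingers close. It gives the time, the measured TCP pose, the force and the opening at its end, in the units of the state.
- status.sense(): the state, without advancing time (a new reading comes with each control period).
- optics.grab_frame(name): name is "scene" or "top"; returns a dict with "frame" (400x640x3 uint8, red, green, blue), "range_z" (400x640 float32, m along the optical axis (not along the pixel's ray), 0 where there is no reading), "fx", "fy", "cx", "cy" (pixels), "dist_coeffs" ([k1, k2, p1, p2, k3] as OpenCV has them; the pictures are not rectified), "eye" and "orientation" of the camera in the world. Camera axes: x right, y up, looking along -z (the intrinsics and any distortion apply to the point x, -y, -z); pixel columns grow to the right and rows downward; lengths in m; the calibration is good to about 2 mm. A picture is of the moment at which its call begins.
- workorder.finish_job(): hands the job in, once; it reports no verdict.
Trained networks look in the newest picture that a camera, given by its name, has taken for a name from the list of things; names that differ only in an ending like _2 or _b are one class to them, and where a whole thing is asked for, a point or a joint stands for the part that bears it (a point fixed in the world has none). Each returns a list of dicts, best first, with "p" (0 to 1); they miss things now and then, are a little off and sometimes report something else, mostly with a low value. They report only what shows in the picture. A call takes as long as a camera call.
- optics.recognise(camera, query): "pixel" ([column, row] in pixels, amid what is visible of it).
The state is a dict: "time_s": time; "joints": joint angles; "dq": joint speeds; "effort": joint torques, N m; "ee_pos": TCP position; "tool_rot": TCP orientation; "wrist_force": force on the tool from outside, world axes, zero at the start; "moment": the same for the moment, N m; "width": finger opening in m.
Only numpy, scipy, OpenCV 4.12 (cv2) and the standard library are available. Lean on these libraries where they do the work, as an engineer would, in place of code of your own. Each camera call takes 0.05 s, during which the arm holds its last target. There are 200 camera calls.

## Task

Put the cabinet key back: pick up the yellow key fob with the snap hook and push the hook's sprung gate straight on to the upright bar of the steel ring on the blue clamp, gently, until the bar is inside the hook and the gate has snapped shut behind it. Give it a light tug back to prove that it holds, then set it down and let go, leaving it clipped there at rest. Do not ram or yank the ring hard, and do not disturb the things standing around.

Things in the scene. Friction and masses are not known exactly. Their poses are not given: they have to be found in the camera images.
- key_clip: Yellow key fob with steel snap hook and brass key, one rigid piece 167 mm long, 48 wide, 16 thick, 0.14 kg, lying flat. Origin: centre of the fob's underside; x points to the hook's mouth, z up; hook wire and gate lie at z 8 mm. Grip the yellow fob: x -35 to +25, 24 mm wide in y; key behind it to x -77. A bar met by the gate has its centre at about x 79; it must get to x 54 or less for the gate to shut.
- clip_seat (a point): Centre of an 8 mm bar when seated in the hook: x 50, y +4, z 8 mm in the fob's frame, whose axes it has. The hook (9 mm wire) is a C open to +x; inner faces of its arms at y +11 (fixed nose) and y -12.5 mm (gate arm) in the fob's frame, flared tips at x 90. Enter with the bar at y +2 to +6.
- clip_gate (a joint): Brass gate across the hook's mouth, 23 mm long, 6 mm round, hinged in the fob's frame at x 77, y -15 mm, shut free end at x 71, y +7.5. 0 = shut (its stop), 1.0 rad = fully open; it swings only inward, towards the seat. Sprung shut: gives way at about 4 N, takes 5 to 8 N to let the bar past, then snaps shut as the push falls.
- ring_anchor: Aluminium rail fixed on the worktop (80 x 50 x 8 mm) with a blue clamp block (30 x 44 mm, top 62 mm above the worktop) that holds the ring. Origin: on the worktop under the foremost possible place of the ring's bar; x points level from bar to clamp (the direction to push the hook on), z up. Rail x 72 to 152 mm; block's front face at x 82 to 110, not measured.
- ring_bar (a point): Middle of the ring's upright 8 mm bar, 32 mm above the worktop, axes as the anchor. Two level 8 mm legs (centres 13 and 51 mm high) run from its ends in +x into the clamp; the hook goes on level between them. Pushed with 2.5 N the ring slides in +x, by an unknown 5 to 30 mm, to a hard stop; pulled, it slides out up to 30 mm. Stay under 20 N (25 N fails). The clamp is tight.
- jar: Bystander: small glass jar with grey lid, 65 x 65 x 100 mm; origin under its centre.
- tamper: Bystander: coffee tamper, steel base and wooden handle, 58 mm wide, 99 mm tall; origin under its centre.
- white_cup: Bystander: white china cup, 68 x 90 x 72 mm; origin on its underside.
- tape_roll: Bystander: roll of tan tape, 91 mm wide, 24 mm high; origin under its centre.

How it is judged:
On the way, in this order (a step that is already met when the one before it is completed fails the run):
1. the ring's bar is inside the hook and the gate has snapped shut (x of ring_bar in the frame of key_clip between 0.044 and 0.069 m and y of ring_bar in the frame of key_clip between -0.01 and 0.013 m and z of ring_bar in the frame of key_clip between -0.014 and 0.03 m and value of joint clip_gate below 0.15 rad), for 0.1 s.
2. the hook is tugged back with at least 2 N, the bar drawn against the inside of the shut gate (x of ring_bar in the frame of key_clip between 0.04 and 0.074 m and y of ring_bar in the frame of key_clip between -0.014 and 0.016 m and z of ring_bar in the frame of key_clip between -0.016 and 0.04 m and value of joint clip_gate below 0.15 rad and x of ring_bar in the frame of key_clip above 0.057 m and contact force between key_clip and ring_anchor above 2 N), for 0.1 s.
At the end, for the whole second after the job is handed in: The ring's bar passes through the hook (bar's middle 40 to 74 mm ahead of the fob's origin, -14 to 16 mm sideways and -16 to 40 mm in height in its frame), the gate is shut to within 0.15 rad, and the fob has been let go and lies at rest, its origin less than 50 mm above the worktop (x of ring_bar in the frame of key_clip between 0.04 and 0.074 m and y of ring_bar in the frame of key_clip between -0.014 and 0.016 m and z of ring_bar in the frame of key_clip between -0.016 and 0.04 m and value of joint clip_gate below 0.15 rad and height (world z) of key_clip below 0.05 m and linear speed of key_clip below 0.02 m/s and angular speed of key_clip below 0.2 rad/s); the robot touches nothing.
It fails at once if the snap hook and the ring are forced against each other with more than 25 N (contact force between key_clip and ring_anchor above 25 N).
It fails at once if a bystander is pushed away (over 30 mm) or tipped (distance of any of jar, tamper, white_cup, tape_roll from where it was at the start of the episode above 0.03 m or angle between any of jar, tamper, white_cup, tape_roll's own z axis and vertical above 0.5 rad).
It also fails if it takes over 54 s, if anything falls off the work surface, if the arm or the gripper's body presses on something with over 40 N, if the wrist force passes 120 N, or if a joint passes its speed limit or range.

## Working session

There is one attempt and no reset: what is moved stays moved. The work goes in short steps, Python scripts to look and compute and a tool call to move; the robot and the scene stay as the last step left them, time stands still between calls to the robot, and variables do not carry over. Pictures are saved under pics/ and viewed, on a budget of 10 in all, crops included, one or two more only if the job needs it, and the job is handed in when it is done.

Besides the shell and the picture viewer there is one more tool, called after "Emit:" as a command line: name --argument value ..., lists and objects as JSON in quotes. drive_tool: Moves the arm, as the interface text tells. Its arguments: {"type":"object","properties":{"targets":{"type":"array"},"newtons":{"type":"number"}},"required":["targets"]}

```bash
mkdir -p pics
cat > h.py <<'E'
import numpy as np, cv2
from scipy.spatial.transform import Rotation as R
from plant import status, optics, workorder
def grab(n): return optics.grab_frame(n)
def Rm(f):
    o=np.asarray(f["orientation"],float)
    return o if o.shape==(3,3) else R.from_quat(o).as_matrix()
def world(f,u,v,z=None,d=None):
    K=np.array([[f["fx"],0,f["cx"]],[0,f["fy"],f["cy"]],[0,0,1]])
    p=cv2.undistortPoints(np.array([[[u,v]]],float),K,np.array(f["dist_coeffs"],float))[0,0]
    r=Rm(f)@np.array([p[0],-p[1],-1.]); e=np.array(f["eye"])
    if z is not None: d=(z-e[2])/r[2]
    elif d is None: d=f["range_z"][int(round(v)),int(round(u))]
    return e+r*d
def cloud(f):
    K=np.array([[f["fx"],0,f["cx"]],[0,f["fy"],f["cy"]],[0,0,1]])
    h,w=f["range_z"].shape; u,v=np.meshgrid(np.arange(w),np.arange(h))
    p=cv2.undistortPoints(np.stack([u,v],-1).reshape(-1,1,2).astype(float),K,np.array(f["dist_coeffs"],float))[:,0]
    r=np.c_[p[:,0],-p[:,1],-np.ones(len(p))]@Rm(f).T
    return (np.array(f["eye"])+r*f["range_z"].reshape(-1,1)).reshape(h,w,3)
def save(f,n,crop=None,s=1):
    a=f["frame"]; 
    if crop: a=a[crop[1]:crop[3],crop[0]:crop[2]]
    cv2.imwrite("pics/"+n,cv2.resize(cv2.cvtColor(a,cv2.COLOR_RGB2BGR),None,fx=s,fy=s,interpolation=cv2.INTER_CUBIC))
E
python3 - <<'E'
from h import *
print(status.sense())
for c in ("top","scene"):
    f=grab(c); save(f,c+"0.png"); print(c,f["eye"],f["orientation"],f["fx"],f["dist_coeffs"])
    for q in ("key_clip","clip_seat","ring_anchor","ring_bar","jar","tamper","white_cup","tape_roll"):
        for r in optics.recognise(c,q)[:2]:
            u,v=r["pixel"]; print(q,round(r["p"],2),np.round(r["pixel"],1),world(f,u,v).round(3))
E
```

```text
{'time_s': 0.0, 'joints': array([-1.26657052,  0.43524169,  0.02496173,  1.57407851, -0.01162059,
        1.13401486, -0.07512   ]), 'dq': array([ 0.0003236 ,  0.00069521, -0.00075255,  0.00024065, -0.00126081,
        0.00077507,  0.000331  ]), 'effort': array([-9.64055289e-04, -6.70459914e+01,  1.02418598e+00, -3.16217244e+01,
        1.54958374e-02,  1.23097232e-02,  3.70601572e-05]), 'ee_pos': array([0.24715062, 0.57350908, 0.2305214 ]), 'tool_rot': array([ 8.35396987e-01,  5.49646465e-01, -6.31769009e-04,  4.88608966e-04]), 'wrist_force': array([-0.22809895,  0.02675824,  0.41013307]), 'moment': array([0.02361461, 0.03574665, 0.00665371]), 'width': 0.08534461653789319}
top [ 0.40110906 -0.03074167  1.23636527] [ 0.04704698 -0.02992176 -0.70571258  0.70630094] 382.93891347276946 [-0.08414904  0.          0.          0.          0.        ]
key_clip 0.84 [237.7 216.5] [0.481 0.25  0.019]
clip_seat 0.65 [237.9 211.9] [0.496 0.251 0.015]
ring_anchor 0.84 [398.6 165.9] [ 0.637 -0.26   0.057]
ring_anchor 0.54 [165.1 220. ] [0.464 0.456 0.099]
ring_bar 0.65 [394.8 180.2] [ 0.599 -0.255  0.015]
ring_bar 0.34 [236.4 213.2] [0.492 0.256 0.016]
tamper 0.57 [462.5 238.5] [ 0.411 -0.455  0.051]
white_cup 0.69 [254.9 170.8] [0.631 0.2   0.009]
tape_roll 0.61 [464.3 171.3] [ 0.631 -0.487  0.002]
scene [-0.47690659  0.82745571  1.03926219] [-0.18541578  0.40953405  0.8062108  -0.38461279] 407.5075157110081 [0.02278708 0.         0.         0.         0.        ]
key_clip 0.67 [261.6 243.5] [0.493 0.267 0.002]
clip_seat 0.76 [267.2 241.5] [0.47  0.257 0.024]
ring_anchor 0.67 [342.3 172.2] [ 0.636 -0.263  0.029]
jar 0.68 [215.1 271.9] [0.438 0.481 0.041]
jar 0.55 [343.  171.8] [ 0.636 -0.268  0.029]
white_cup 0.83 [259.1 206.5] [0.64  0.18  0.043]
tape_roll 0.55 [370.6 161.1] [ 0.63  -0.441  0.023]
tape_roll 0.52 [339.6 173. ] [ 0.642 -0.252  0.026]
```

Run:
```python
import cv2
a=cv2.imread("pics/top0.png")
b=cv2.resize(a[120:270,140:500],(792,330),interpolation=cv2.INTER_CUBIC)
c=cv2.resize(a[150:250,210:270],(264,264*100//60)[:2],interpolation=cv2.INTER_CUBIC)[:264]
k=cv2.resize(a[175:240,200:280],(395,270),interpolation=cv2.INTER_CUBIC)
r=cv2.resize(a[140:205,360:440],(395,270),interpolation=cv2.INTER_CUBIC)
import numpy as np
m=np.zeros((600,792,3),np.uint8); m[:330]=b; m[330:,:395]=k; m[330:,397:]=r
cv2.imwrite("pics/m0.png",m)
```

```text
(no output)
```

View pics/m0.png

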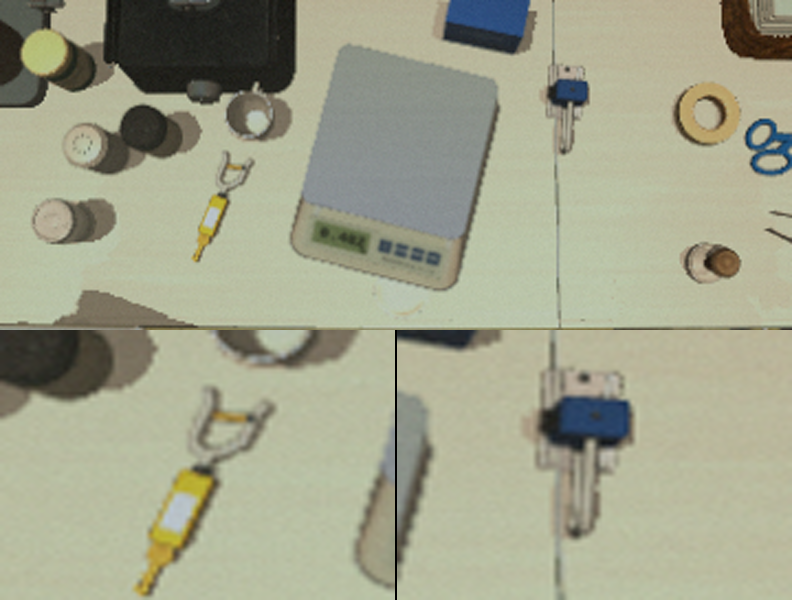

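The picture shows the fob with its hook pointing to +x (up) at about px (238,210), leaning right. The ring bar is at about px (396,188), with the clamp above it at px (399,166). Next I measure both.

Run:
```python
from h import *
f=grab("top"); hsv=cv2.cvtColor(f["frame"],cv2.COLOR_RGB2HSV)
roi=np.zeros((400,640),bool); roi[175:245,215:275]=1
m=roi&(hsv[...,1]>150)&(hsv[...,2]>90); v,u=np.nonzero(m)
P=np.array([world(f,a,b,z=.012)[:2] for a,b in zip(u,v)])
c=P.mean(0); w,V=np.linalg.eigh(np.cov((P-c).T)); d=V[:,1]*np.sign(V[0,1]); n=np.array([-d[1],d[0]])
print("yellow n",len(P),c.round(4),"yaw",np.degrees(np.arctan2(d[1],d[0])).round(2))
s=(P-c)@d;t=(P-c)@n
for a in np.arange(-.09,.09,.005):
    k=(s>=a)&(s<a+.005)
    if k.any(): print(a.round(3),k.sum(),t[k].min().round(4),t[k].max().round(4))
# ring by depth and colour
C=cloud(f)
z=C[...,2]
np.set_printoptions(linewidth=200)
print((z[176:194,386:408]*1000).round().astype(int))
print(f["frame"][176:194,386:408].sum(-1)//3)
b=(hsv[...,0]>100)&(hsv[...,0]<125)&(hsv[...,1]>120); b[:,:385]=0;b[:,415:]=0;b[:150]=0;b[185:]=0
v,u=np.nonzero(b); Q=np.array([world(f,a,bb,z=.062)[:2] for a,bb in zip(u,v)])
print("block rect",cv2.minAreaRect((Q*1000).astype(np.float32)),len(Q))
```

```text
yellow n 106 [0.4686 0.2588] yaw -22.01
-0.065 1 0.0005 0.0005
-0.06 2 -0.0013 0.0017
-0.055 2 -0.0 0.0013
-0.05 3 -0.0018 0.0025
-0.045 3 -0.0022 0.0021
-0.04 3 -0.0027 0.0003
-0.035 6 -0.0075 0.0059
-0.03 8 -0.0062 0.0072
-0.025 7 -0.0067 0.0067
-0.02 10 -0.0084 0.0123
-0.015 10 -0.0102 0.0118
-0.01 2 -0.0089 -0.0076
-0.005 1 -0.0094 -0.0094
0.0 1 -0.0081 -0.0081
0.005 2 -0.0098 -0.0086
0.01 1 -0.0073 -0.0073
0.015 2 -0.009 -0.0077
0.02 8 -0.0095 0.0126
0.025 11 -0.0082 0.0108
0.03 11 -0.01 0.0121
0.035 8 -0.0074 0.0103
0.085 4 -0.0063 0.0072
[[  -2   -1    2    1    4   -3  -82   -1    3   15   15   49   57   58    2   -2    3   -4    1    2    6   -2]
 [   0    1    0 1236    1    2  -80   -1    2   16   15   54   54   53    1    2    2   -3   -2    1   -3   -1]
 [   1   -1   -1    2    0    0  -82   -1    1   16   11   54   55   57   -1    1    2   -7    0    0    4    3]
 [   2    0   -1    3   -3    2  -91    1    6   17   14   53   55   54   -1   -1    5    0    2    4   -1    1]
 [  -4   -5    4   -2    0   -4  -82   -2    0   15   16   57   54   56    5   -1   -1   -1    1 
[... 2539 characters left out ...]
8 107 166 179 178 181 179 180 181 179]
 [178 179 178 179 179 161 145 150 109  74  67  98 113 142 175 178 179 178 178 178 180 179]
 [179 180 180 178 182 168 148 147 136  89  67 122 140 171 179 180 177 176 180 177 176 180]
 [179 177 180 176 177 176 152 161 169 147 136 170 178 179 178 180 179 178 180 180 180 181]
 [177 178 177 179 178 179 153 171 179 178 179 181 180 178 177 179 178 178 180 178 176 179]
 [178 178 179 180 177 178 153 169 177 178 181 176 177 176 180 177 176 180 180 178 177 179]
 [180 180 180 180 179 179 153 168 180 179 179 180 178 179 178 178 179 178 180 179 178 177]]
block rect ((652.7250366210938, -262.2424621582031), (41.56774139404297, 26.5471134185791), 84.76061248779297) 110
```

Emit:
drive_tool --targets '[-14,24,0,0,0,-0.2,85,-14,24,0,0,0,-0.2,85,-14,24,0,0,0,-0.2,85,-14,24,0,0,0,-0.2,85,-14,24,0,0,0,-0.2,85,-14,24,0,0,0,-0.2,85,-14,24,0,0,0,-0.1,85,-14,24,0,0,0,0,85]'

```text
time_s: 1.62
ee_pos: [0.3821, 0.3956, 0.2315]
tool_rot: [0.829, 0.559, 0.0, -0.0]
wrist_force: [-0.1, 0.7, -0.0]
width: 0.085
```

```bash
cat >> h.py <<'E'
def delta(p,yaw):
    "tool-frame mm shift and z-turn deg to TCP p, with tool y (fob axis) at world yaw deg, tool down"
    s=status.sense(); M=R.from_quat(s["tool_rot"])
    want=R.from_euler("z",yaw,degrees=True)*R.from_matrix(np.array([[0,1,0],[1,0,0],[0,0,-1.]]))
    print("t",round(s["time_s"],2),"pos",s["ee_pos"].round(4),"F",np.round(s["wrist_force"],1),"w",round(s["width"]*1e3,1))
    print("shift mm",(M.inv().apply(np.array(p)-s["ee_pos"])*1e3).round(1),"turn",np.degrees((M.inv()*want).as_rotvec()).round(2))
E
python3 - <<'E'
from h import *
f=grab("top"); C=cloud(f)
# leg centre line: z 48..60 pixels between rows 172..190
pts=[]
for v in range(170,189):
    u=[x for x in range(393,403) if .047<C[v,x,2]<.062]
    if u: pts.append(world(f,np.mean(u),v,z=.053)[:2])
pts=np.array(pts); k=np.polyfit(pts[:,0],pts[:,1],1); print("leg yaw",np.degrees(np.arctan(k[0])),"y at x .59/.60",np.polyval(k,[.59,.60,.64]), pts[0],pts[-1])
print("tip front z=.052 at row188/189.5",world(f,397,188.5,z=.05),world(f,396,189.5,z=.03))
bp=[world(f,u,v,z=.062)[:2] for u,v in []]
delta([.4778,.2561,.06],-22)
E
```

```text
leg yaw -4.991391790897124 y at x .59/.60 [-0.2572207  -0.25809408 -0.26158757] [ 0.62486791 -0.26017497] [ 0.56791056 -0.25416336]
tip front z=.052 at row188/189.5 [ 0.56675664 -0.25469522  0.05      ] [ 0.56634444 -0.25521662  0.03      ]
t 1.67 pos [0.3867 0.3901 0.2316] F [ 3.5 -5.   0.8] w 84.8
shift mm [-89.  134.7 172.2] turn [ 0.19  0.08 -0.4 ]
```

Emit:
drive_tool --targets '[-18,27,0,0,0,-0.1,85,-18,27,0,0,0,-0.1,85,-18,27,0,0,0,-0.1,85,-18,27,20,0,0,0,85,-17,27,30,0,0,0,85,0,0,30,0,0,0,60,0,0,30,0,0,0,60,0,0,30,0,0,0,60]'

```text
time_s: 2.33
ee_pos: [0.4733, 0.2647, 0.0918]
tool_rot: [0.828, 0.561, 0.001, 0.0]
wrist_force: [-0.5, 0.8, -0.1]
width: 0.0599
```

Emit:
drive_tool --targets '[0,0,15,0,0,0,55,0,0,0,0,0,0,55,0,0,0,0,0,0,55]'

```text
time_s: 2.58
ee_pos: [0.4725, 0.2651, 0.0775]
tool_rot: [0.828, 0.561, -0.001, 0.0]
wrist_force: [-0.4, 0.6, 0.1]
width: 0.0547
```

Run:
```python
from h import *
delta([.4778,.2561,.004],-22)
f=grab("top"); g=grab("scene")
a=f["frame"][170:250,200:280]; b=g["frame"][205:285,220:300]
cv2.imwrite("pics/g1.png",cv2.cvtColor(np.hstack([cv2.resize(x,(400,400),interpolation=2) for x in (a,b)]),cv2.COLOR_RGB2BGR))
```

```text
t 2.58 pos [0.4725 0.2651 0.0775] F [-0.4  0.6  0.1] w 54.7
shift mm [-6.3  8.3 73.5] turn [-0.04  0.07  0.29]
```

View pics/g1.png

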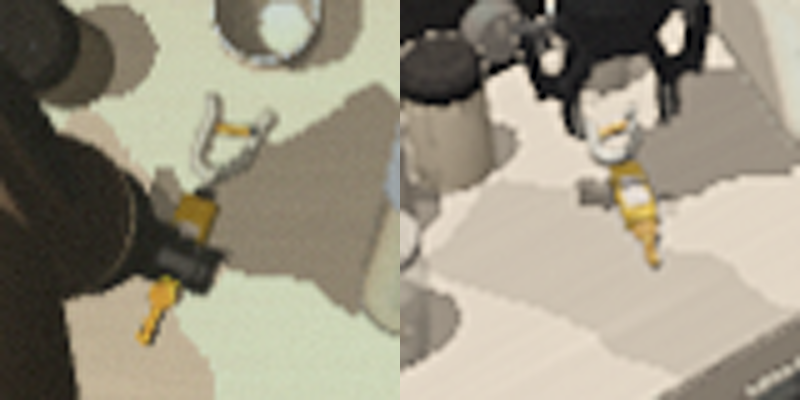

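The fob lies between the fingers (top view, about px (236,218)) and the way down is clear. I centre the gripper, descend and grip.

Emit:
drive_tool --targets '[-6,8,20,0,0,0,55,0,0,20,0,0,0.3,55,0,0,16,0,0,0,55,0,0,10,0,0,0,55,0,0,6,0,0,0,55,0,0,0,0,0,0,55,0,0,0,0,0,0,55]' --newtons 60

```text
time_s: 3.27
ee_pos: [0.4785, 0.2571, 0.0066]
tool_rot: [0.829, 0.559, 0.001, -0.0]
wrist_force: [-1.1, 0.4, -0.1]
width: 0.0549
```

Emit:
drive_tool --targets '[0,0,0,0,0,0,40,0,0,0,0,0,0,30,0,0,0,0,0,0,15,0,0,0,0,0,0,10,0,0,0,0,0,0,10,0,0,0,0,0,0,10]' --newtons 60

```text
time_s: 3.77
ee_pos: [0.4786, 0.2571, 0.0069]
tool_rot: [0.829, 0.559, 0.001, -0.0]
wrist_force: [-1.0, -0.3, 7.7]
width: 0.0225
```

Run:
```python
from h import *
delta([.4778,.2561,.004],-22)
```

```text
t 3.77 pos [0.4786 0.2571 0.0069] F [-1.  -0.3  7.7] w 22.5
shift mm [-1.2 -0.4  2.9] turn [ 0.05 -0.09 -0.01]
```

Emit:
drive_tool --targets '[0,0,-6,0,0,0,10,0,0,-20,0,0,0,10,0,0,-35,0,0,0,10,0,0,-35,0,0,0,10,0,0,-35,0,0,0,10,0,0,-20,0,0,0,10,0,0,0,0,0,0,10,0,0,0,0,0,0,10]'

```text
time_s: 4.43
ee_pos: [0.4784, 0.257, 0.1582]
tool_rot: [0.829, 0.559, 0.001, -0.0]
wrist_force: [-0.9, -0.4, -2.3]
width: 0.0221
```

Run:
```python
from h import *
d=R.from_euler("z",-5,degrees=True).apply
o=np.array([.5705,-.255,0])-d([.12,.004,0])
g=o+d([-.005,0,0])
print(g); delta([g[0],g[1],.15],-5)
```

```text
[ 0.44562704 -0.24809031  0.        ]
t 4.43 pos [0.4784 0.257  0.1582] F [-0.9 -0.4 -2.3] w 22.1
shift mm [-480.6  158.9    7.3] turn [  0.1   -0.13 -17.01]
```

Emit:
drive_tool --targets '[0,0,0,0,0,-4,10,0,0,0,0,0,-5,10,0,0,0,0,0,-5,10,-10,0,0,0,0,-3,10,-22,1,0,0,0,0,10,-30,1,0,0,0,0,10,-30,1,0,0,0,0,10,-30,1,0,0,0,0,10]'

```text
time_s: 5.1
ee_pos: [0.4693, 0.1333, 0.1552]
tool_rot: [0.737, 0.676, -0.001, -0.001]
wrist_force: [0.4, -1.1, -1.0]
width: 0.0224
```

Emit:
drive_tool --targets '[-30,1,0,0,0,0,10,-30,1,0,0,0,0,10,-30,1,0,0,0,0,10,-30,1,0,0,0,0,10,-30,1,0,0,0,0,10,-30,1,0,0,0,0,10,-30,1,0,0,0,0,10,-30,1,0,0,0,0,10]'

```text
time_s: 5.77
ee_pos: [0.4562, -0.1062, 0.1554]
tool_rot: [0.737, 0.676, -0.001, -0.001]
wrist_force: [0.3, -0.4, -2.7]
width: 0.0218
```

Emit:
drive_tool --targets '[-30,0,0,0,0,0,10,-30,0,0,0,0,0,10,-30,0,0,0,0,0,10,-20,0,0,0,0,0,10,-10,0,0,0,0,0,10,0,0,0,0,0,0,10,0,0,0,0,0,0,10]'

```text
time_s: 6.35
ee_pos: [0.4467, -0.2237, 0.1559]
tool_rot: [0.738, 0.675, -0.0, -0.001]
wrist_force: [-0.0, 1.0, -1.7]
width: 0.0222
```

Run:
```python
from h import *
delta([.4456,-.2481,.031],-5)
f=grab("top"); g=grab("scene"); print(optics.recognise("top","key_clip")[:2],optics.recognise("scene","key_clip")[:2],optics.recognise("scene","ring_bar")[:2])
a=f["frame"][150:250,350:450]; b=g["frame"][140:240,290:390]
cv2.imwrite("pics/g2.png",cv2.cvtColor(np.hstack([cv2.resize(x,(400,400),interpolation=2) for x in (a,b)]),cv2.COLOR_RGB2BGR))
```

```text
t 6.35 pos [ 0.4467 -0.2237  0.1559] F [-0.   1.  -1.7] w 22.2
shift mm [-24.5   1.3 124.8] turn [-0.11 -0.05 -0.04]
[] [{'pixel': [367.7, 169.0], 'p': 0.6}] [{'pixel': [216.0, 262.3], 'p': 0.75}, {'pixel': [350.1, 181.6], 'p': 0.43}]
```

View pics/g2.png

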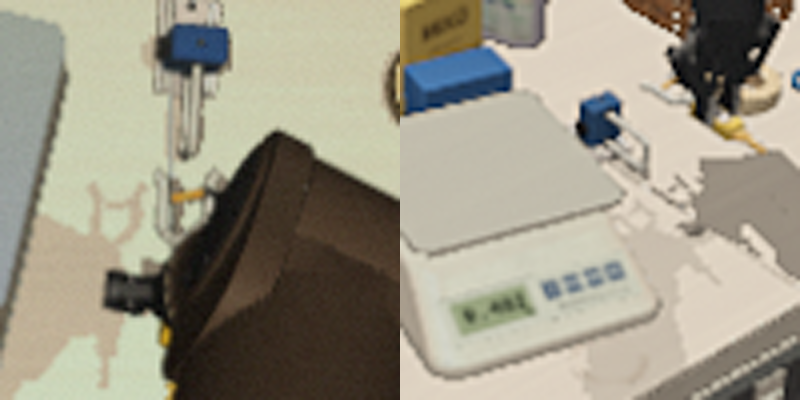

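The hook shows in both views, level and pointing at the ring (top view hook about px (396,197), ring end about px (397,189)). Now I line up sideways and descend to the ring's height.

Emit:
drive_tool --targets '[-12,0,0,0,0,0,10,-12,1,15,0,0,0,10,0,0,30,0,0,0,10,0,0,30,0,0,0,10,0,0,30,0,0,0,10,0,0,19,0,0,0,10,0,0,0,0,0,0,10,0,0,0,0,0,0,10]'

```text
time_s: 7.27
ee_pos: [0.4459, -0.2477, 0.0324]
tool_rot: [0.737, 0.676, -0.0, -0.001]
wrist_force: [0.2, -0.7, -1.5]
width: 0.0221
```

Run:
```python
from h import *
delta([.4456,-.2481,.031],-5)
f=grab("top"); g=grab("scene"); C=cloud(f)
np.set_printoptions(linewidth=200)
print((C[180:222,384:412,2]*1000).round().astype(int).clip(-99,99))
a=f["frame"][160:240,360:440]; b=g["frame"][150:210,320:380]
cv2.imwrite("pics/g3.png",cv2.cvtColor(np.hstack([cv2.resize(x,(400,400),interpolation=2) for x in (a,b)]),cv2.COLOR_RGB2BGR))
```

```text
t 7.27 pos [ 0.4459 -0.2477  0.0324] F [ 0.2 -0.7 -1.5] w 22.1
shift mm [-0.4 -0.2  1.4] turn [-0.11 -0.04  0.03]
[[ 2  3  3 ... -1  2  2]
 [-1 -1  0 ... 99 -2 -2]
 [ 3  3  3 ... -2 -1 -1]
 ...
 [ 5 -3 -1 ... 99 99 99]
 [ 0  0  3 ... 99 99 99]
 [99 99 88 ... 99 99 99]]
```

View pics/g3.png

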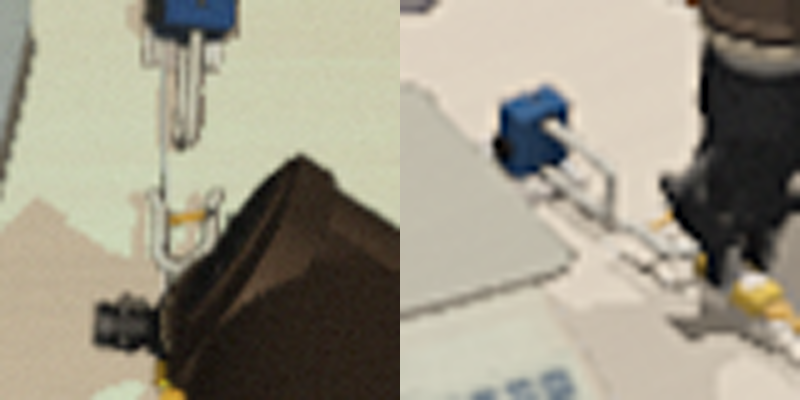

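Run:
```python
from h import *
f=grab("top"); C=cloud(f)
d=R.from_euler("z",5,degrees=True)
for v in range(186,214):
    u=[x for x in range(386,410) if .018<C[v,x,2]<.06]
    q=np.array([d.apply(world(f,x,v,z=max(.032,.036))-[.5705,-.255,0])*1e3 for x in u]) if u else np.zeros((0,3))
    print(v,"x %.0f"%q[:,0].mean() if len(q) else "", "y",q[:,1].round(0),"z",[int(C[v,x,2]*1e3) for x in u])
```

```text
186 x 6 y [ 1. -2. -5.] z [18, 56, 53]
187 x 3 y [ 4.  1. -2. -5.] z [18, 43, 55, 54]
188 x -0 y [ 4.  1. -2. -6.] z [29, 47, 54, 51]
189 x -3 y [ 4.  1. -3.] z [27, 42, 45]
190 x -7 y [0.] z [22]
191  y [] z []
192  y [] z []
193  y [] z []
194  y [] z []
195  y [] z []
196  y [] z []
197 x -28 y [ 18.  15. -20. -23. -26.] z [38, 40, 39, 35, 39]
198 x -32 y [ 18.  14.  11. -20. -23. -27.] z [42, 41, 38, 39, 36, 35]
199 x -35 y [ 17.  14.  11. -17. -20. -24.] z [39, 40, 41, 33, 40, 37]
200 x -38 y [ 17.  14.  11.   8. -17. -21. -24.] z [35, 41, 45, 38, 41, 38, 42]
201 x -41 y [ 14.  11.   7.  -8. -11. -15. -18. -21. -24.] z [38, 38, 42, 34, 37, 37, 43, 37, 41]
202 x -44 y [ 14.  10.   7.   4.   1.  -2.  -5.  -8. -12. -15. -18. -21. -24.] z [36, 39, 41, 36, 38, 39, 36, 36, 39, 37, 40, 38, 39]
203 x -48 y [ 13.  10.   4.   1.  -2.  -6. -18. -21. -24.] z [37, 38, 41, 39, 37, 31, 37, 37, 35]
204 x -50 y [ 13.  10. -18. -21. -25.] z [38, 38, 41, 39, 41]
205 x -54 y [ 16.  13.  10. -19. -22. -25.] z [35, 36, 35, 40, 44, 40]
206 x -57 y [ 16.  13.  10. -19. -22. -25.] z [39, 37, 39, 38, 42, 39]
207 x -60 y [ 16.  12.   9. -19. -22. -25.] z [34, 42, 42, 35, 42, 38]
208 x -64 y [ 15.  12.   9. -16. -19. -22.] z [31, 39, 42, 37, 42, 38]
209 x -67 y [ 15.  12.   9. -13. -16. -19.] z [36, 43, 45, 37, 40, 38]
210 x -70 y [ 15.  12.   9.   6.  -7. -10. -13.] z [34, 35, 40, 35, 38, 35, 40]
211 x -73 y [ 12.   8.   5.   2.  -1.  -4.  -7. -10.] z [35, 42, 43, 40, 36, 36, 38, 39]
212 x -77 y [ 8.  5.  2. -1. -4.] z [33, 37, 42, 40, 38]
213 x -80 y [ 5.  2. -1.] z [36, 42, 44]
```

Hook height (top about 38 mm) and sideways alignment (bar at fob y of about +3 to +4) both fit, so I start the approach.

Emit:
drive_tool --targets '[0,6,1,0,0,0,10,0,8,0,0,0,0,10,0,8,0,0,0,0,10,0,8,0,0,0,0,10,0,4,0,0,0,0,10,0,0,0,0,0,0,10]'

```text
time_s: 7.92
ee_pos: [0.4818, -0.2514, 0.0318]
tool_rot: [0.737, 0.676, 0.0, 0.001]
wrist_force: [0.5, 0.4, -0.8]
width: 0.0223
```

Emit:
drive_tool --targets '[0,2,0,0,0,0,10,0,2,0,0,0,0,10,0,2,0,0,0,0,10,0,2,0,0,0,0,10,0,0,0,0,0,0,10]'

```text
time_s: 8.33
ee_pos: [0.4883, -0.2522, 0.0317]
tool_rot: [0.737, 0.676, 0.0, 0.0]
wrist_force: [-0.7, -0.7, -2.4]
width: 0.0224
```

Emit:
drive_tool --targets '[0,1.5,0,0,0,0,10,0,1.5,0,0,0,0,10,0,1.5,0,0,0,0,10,0,1.5,0,0,0,0,10,0,0,0,0,0,0,10]'

```text
time_s: 8.75
ee_pos: [0.494, -0.2527, 0.0317]
tool_rot: [0.737, 0.676, -0.0, -0.0]
wrist_force: [-1.7, 0.6, -2.0]
width: 0.0227
```

Emit:
drive_tool --targets '[0,1.5,0,0,0,0,10,0,1.5,0,0,0,0,10,0,1.5,0,0,0,0,10,0,1.5,0,0,0,0,10,0,0,0,0,0,0,10]'

```text
time_s: 9.17
ee_pos: [0.5004, -0.2532, 0.0318]
tool_rot: [0.737, 0.676, 0.0, 0.0]
wrist_force: [-2.0, -0.2, -1.1]
width: 0.022
```

Emit:
drive_tool --targets '[0,1.5,0,0,0,0,10,0,1.5,0,0,0,0,10,0,1.5,0,0,0,0,10,0,0,0,0,0,0,10]'

```text
time_s: 9.5
ee_pos: [0.5049, -0.2536, 0.0318]
tool_rot: [0.737, 0.676, 0.0, 0.0]
wrist_force: [-1.4, 0.5, -1.0]
width: 0.0222
```

```bash
cat > chk.py <<'E'
from h import *
import sys
delta([.4456,-.2481,.031],-5)
f=grab("top"); C=cloud(f); d=R.from_euler("z",5,degrees=True)
for v in range(168,208):
    u=[x for x in range(386,410) if .012<C[v,x,2]<.062]
    if u:
        print(v,"x %.0f"%(d.apply(world(f,397,v,z=.036)-[.5705,-.255,0])[0]*1e3)," ".join("%d:%d"%(d.apply(world(f,x,v,z=.036)-[.5705,-.255,0])[1]*1e3,C[v,x,2]*1e3) for x in u))
if len(sys.argv)>1:
    g=grab("scene"); a=f["frame"][150:210,370:430]; b=g["frame"][155:205,325:375]
    cv2.imwrite("pics/"+sys.argv[1],cv2.cvtColor(np.hstack([cv2.resize(x,(400,400),interpolation=2) for x in (a,b)]),cv2.COLOR_RGB2BGR))
E
python3 chk.py g4.png
```

```text
t 9.5 pos [ 0.5049 -0.2536  0.0318] F [-1.4  0.5 -1. ] w 22.2
shift mm [  0.3 -59.5   0.7] turn [ 0.02  0.   -0.  ]
168 x 64 8:19 4:16 1:18 -1:52 -4:56 -7:18 -10:24 -14:27 -17:25
169 x 61 20:14 14:15 7:15 4:17 1:14 -1:55 -4:53 -11:12
170 x 58 4:22 1:22 -1:52 -5:55 -8:13 -11:12
171 x 54 23:12 4:17 1:19 -2:58 -5:52
172 x 51 7:12 4:19 0:19 -2:52 -5:55
173 x 48 3:16 0:50 -2:53 -5:56
174 x 45 6:12 3:15 0:56 -2:51 -5:58
175 x 42 3:13 0:56 -2:54 -6:51
176 x 38 6:17 3:18 0:49 -3:52 -6:55
177 x 35 6:15 3:17 0:50 -3:53 -6:56
178 x 32 6:15 2:17 0:51 -3:55 -6:51
179 x 29 5:18 2:18 0:50 -3:53 -6:53
180 x 26 18:37 15:33 5:19 2:15 0:52 -3:51 -7:50 -19:34 -22:40 -26:32
181 x 22 18:29 14:37 11:36 5:13 2:14 0:54 -4:58 -7:50 -19:39 -23:36 -26:39
182 x 19 17:36 14:39 11:30 5:18 2:19 -1:53 -4:55 -7:45 -16:33 -20:41 -23:38
183 x 16 14:38 11:35 4:22 1:43 -1:48 -4:51 -17:34 -20:41 -23:35
184 x 13 14:37 11:35 7:35 4:23 1:34 -1:47 -7:31 -11:35 -14:34 -17:33 -20:36
185 x 10 14:35 10:38 7:34 4:39 1:36 -1:35 -4:34 -8:34 -11:37 -14:39 -17:38 -20:41
186 x 6 13:37 10:35 7:39 4:33 1:38 -1:33 -5:33 -17:38
187 x 3 13:35 10:40 7:27 -17:35
188 x 0 13:35 10:40
189 x -3 16:31 13:40 10:35
190 x -6 16:29 12:31 9:39
191 x -10 15:34 12:36 9:35
192 x -13 12:33 9:39 6:37
193 x -16 12:37 9:40 6:39 2:37
194 x -19 8:37 5:41 2:41
```

View pics/g4.png

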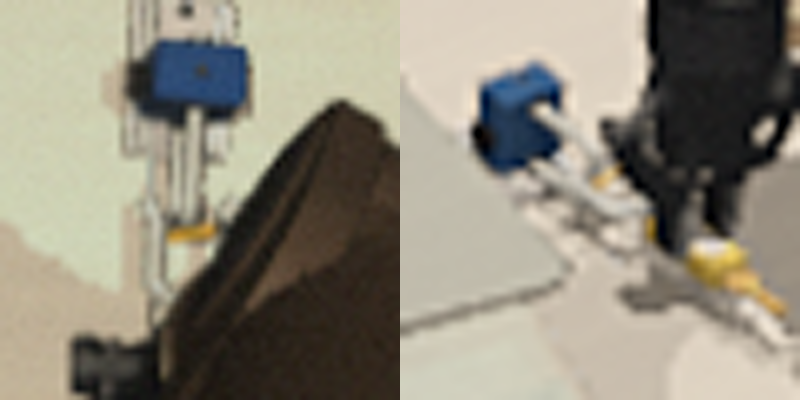

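The bar (top view about px (397,183)) is between the hook arms and sits against the shut gate; the ring is sliding in. I continue towards its stop.

Emit:
drive_tool --targets '[0,1.5,0,0,0,0,10,0,1.5,0,0,0,0,10,0,1.5,0,0,0,0,10,0,0,0,0,0,0,10]'

```text
time_s: 9.93
ee_pos: [0.5088, -0.254, 0.0316]
tool_rot: [0.737, 0.675, -0.0, -0.0]
wrist_force: [-4.3, 1.0, -1.4]
width: 0.0218
```

Emit:
drive_tool --targets '[0,1.5,0,0,0,0,10,0,1.5,0,0,0,0,10,0,1.5,0,0,0,0,10,0,0,0,0,0,0,10]'

```text
time_s: 10.27
ee_pos: [0.5135, -0.2548, 0.0317]
tool_rot: [0.737, 0.675, -0.0, 0.0]
wrist_force: [-4.6, -1.6, -1.9]
width: 0.0218
```

Emit:
drive_tool --targets '[0,1.5,0,0,0,0,10,0,1.5,0,0,0,0,10,0,1.5,0,0,0,0,10,0,0,0,0,0,0,10]'

```text
time_s: 10.6
ee_pos: [0.5182, -0.2554, 0.0318]
tool_rot: [0.738, 0.675, -0.0, 0.0]
wrist_force: [-4.3, -2.7, -2.2]
width: 0.0223
```

Emit:
drive_tool --targets '[0,1.5,0,0,0,0,10,0,1.5,0,0,0,0,10,0,1.5,0,0,0,0,10,0,0,0,0,0,0,10]'

```text
time_s: 10.93
ee_pos: [0.5231, -0.2559, 0.032]
tool_rot: [0.738, 0.675, 0.0, 0.001]
wrist_force: [-3.0, -3.7, -1.7]
width: 0.022
```

Emit:
drive_tool --targets '[0,1.5,0,0,0,0,10,0,1.5,0,0,0,0,10,0,1.5,0,0,0,0,10,0,0,0,0,0,0,10]'

```text
time_s: 11.27
ee_pos: [0.5285, -0.2562, 0.0322]
tool_rot: [0.737, 0.675, 0.001, 0.001]
wrist_force: [-0.7, -0.6, -1.2]
width: 0.0223
```

Emit:
drive_tool --targets '[0,1,0,0,0,0,10,0,1,0,0,0,0,10,0,1,0,0,0,0,10,0,0,0,0,0,0,10]'

```text
time_s: 11.6
ee_pos: [0.5306, -0.2551, 0.0318]
tool_rot: [0.737, 0.676, 0.0, 0.0]
wrist_force: [-0.4, 0.5, -1.6]
width: 0.0222
```

```bash
python3 chk.py g5.png
```

```text
t 11.6 pos [ 0.5306 -0.2551  0.0318] F [-0.4  0.5 -1.6] w 22.2
shift mm [ -0.4 -85.2   0.7] turn [ 0.03 -0.03  0.05]
168 x 64 17:13 8:12 4:16 1:19 -1:52 -4:52 -7:23 -10:19 -14:23 -17:19
169 x 61 20:14 7:13 1:16 -1:53 -4:53 -17:12
170 x 58 4:17 1:17 -1:54 -5:59
171 x 54 7:12 4:17 1:19 -2:52 -5:55 -11:13
172 x 51 19:35 16:36 13:36 7:12 4:17 0:18 -2:55 -5:52 -11:15 -21:33
173 x 48 19:30 16:36 13:32 7:12 3:16 0:52 -2:55 -5:55 -18:36 -21:37
174 x 45 19:29 16:35 13:36 10:35 6:16 3:17 0:49 -2:48 -5:49 -18:36
175 x 42 16:36 12:37 9:37 6:14 3:16 0:48 -2:58 -6:60 -18:37
176 x 38 15:33 12:36 9:36 6:12 3:20 0:53 -3:54 -6:60 -9:33 -12:34 -15:37
177 x 35 15:34 12:39 9:34 6:32 3:40 0:50 -3:55 -6:54 -9:36 -12:38
178 x 32 15:35 12:34 9:35 6:30 2:40 0:55 -3:55 -6:52
179 x 29 15:37 12:34 8:36 5:16 2:17 0:51 -3:57 -6:53
180 x 26 15:31 11:38 8:33 2:15 0:59 -3:60 -7:53
181 x 22 14:35 11:34 8:37 5:14 2:15 0:54 -4:55 -7:53
182 x 19 14:33 11:37 8:37 5:14 2:16 -1:53 -4:56
183 x 16 14:33 11:39 8:34 4:21 1:43 -1:49
184 x 13 14:34 11:38 7:33 4:25 1:33
185 x 10 14:36 10:36 7:35 4:17
186 x 6 10:37 7:37 4:39
187 x 3 10:29 7:36
201 x -41 16:54
203 x -48 13:38 10:39 7:41 3:36
204 x -51 6:38 3:42 0:42
205 x -54 6:41 3:40 0:44 -2:42
206 x -57 6:39 3:41 0:44
207 x -60 6:39 3:43 0:41
```

View pics/g5.png

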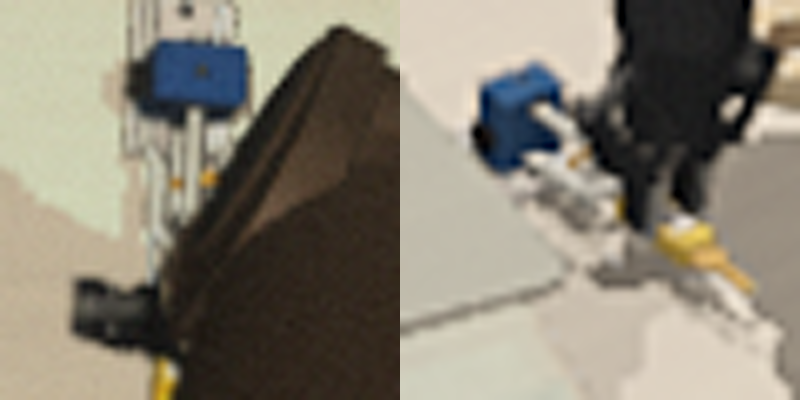

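The gate shows on both sides of the leg, straight across the hook (top view about px (400,177)), with the bar behind it and the push gone: it has snapped shut. Now the tug.

Emit:
drive_tool --targets '[0,-1.5,0,0,0,0,10,0,-1.5,0,0,0,0,10,0,-1.5,0,0,0,0,10,0,-1.5,0,0,0,0,10,0,-1.5,0,0,0,0,10,0,-1.5,0,0,0,0,10]'

```text
time_s: 12.2
ee_pos: [0.5207, -0.255, 0.0318]
tool_rot: [0.737, 0.675, 0.0, -0.0]
wrist_force: [0.3, 0.2, -1.5]
width: 0.0221
```

Emit:
drive_tool --targets '[0,-1.5,0,0,0,0,10,0,-1.5,0,0,0,0,10,0,-1.5,0,0,0,0,10,0,-1.5,0,0,0,0,10]'

```text
time_s: 12.53
ee_pos: [0.5156, -0.2547, 0.032]
tool_rot: [0.737, 0.676, 0.0, 0.001]
wrist_force: [2.2, -0.5, -2.0]
width: 0.022
```

Emit:
drive_tool --targets '[0,-1.5,0,0,0,0,10,0,-1.5,0,0,0,0,10,0,-1.5,0,0,0,0,10,0,-1.5,0,0,0,0,10]'

```text
time_s: 12.87
ee_pos: [0.5089, -0.254, 0.0318]
tool_rot: [0.737, 0.675, 0.0, 0.0]
wrist_force: [3.3, -0.8, -2.4]
width: 0.0223
```

```bash
python3 chk.py g6.png
```

```text
t 12.87 pos [ 0.5089 -0.254   0.0318] F [ 3.3 -0.8 -2.4] w 22.3
shift mm [  0.4 -63.6   0.8] turn [ 0.02  0.   -0.02]
168 x 64 8:16 4:19 1:16 -1:54 -4:52 -7:20 -10:22 -14:25 -17:24
169 x 61 20:12 4:17 1:15 -1:57 -4:58
170 x 58 20:12 4:18 1:17 -1:52 -5:53 -14:14
171 x 54 4:18 1:16 -2:55 -5:52 -11:13
172 x 51 23:14 16:12 7:14 4:21 0:22 -2:56 -5:54 -18:12
173 x 48 7:14 3:16 0:51 -2:55 -5:57
174 x 45 6:12 3:14 0:51 -2:53 -5:61
175 x 42 6:13 3:14 0:56 -2:56 -6:50
176 x 38 6:13 3:18 0:53 -3:52 -6:57
177 x 35 6:16 3:20 0:53 -3:57 -6:53
178 x 32 15:33 6:17 2:16 0:49 -3:52 -6:56 -22:29
179 x 29 18:32 15:37 12:38 5:13 2:18 0:56 -3:56 -6:52 -19:35 -22:41 -25:34
180 x 26 18:33 15:36 11:38 5:15 2:17 0:55 -3:54 -7:56 -19:35 -22:39 -26:38
181 x 22 18:33 14:35 11:38 8:33 5:15 2:21 0:52 -4:51 -7:53 -16:34 -19:38 -23:37
182 x 19 14:36 11:37 8:39 5:17 2:18 -1:51 -4:54 -7:55 -16:35 -20:38 -23:36
183 x 16 14:36 11:36 8:34 4:18 1:19 -1:54 -4:51 -7:54 -10:35 -13:38 -17:40 -20:41
184 x 13 14:35 11:37 7:34 4:35 1:35 -1:55 -4:51 -7:35 -11:37 -14:33 -17:33
185 x 10 14:32 10:39 7:35 4:36 1:40 -1:51 -4:52 -17:34
186 x 6 13:40 10:38 7:35 4:29 1:46 -1:48 -5:49
187 x 3 13:35 10:37 7:34 4:28 0:37 -2:41
188 x 0 13:36 10:42 7:36 3:14 0:18
189 x -3 13:36 10:37
190 x -6 12:35 9:36
191 x -10 12:34 9:36 6:34
192 x -13 9:38 6:38 3:43
193 x -16 9:35 6:37 2:34
```

Emit:
drive_tool --targets '[0,-1.5,0,0,0,0,10,0,-1.5,0,0,0,0,10,0,-1.5,0,0,0,0,10,0,-1.5,0,0,0,0,10]'

```text
time_s: 13.3
ee_pos: [0.5029, -0.2535, 0.0318]
tool_rot: [0.737, 0.676, 0.0, 0.0]
wrist_force: [2.4, -0.8, -2.4]
width: 0.0221
```

Emit:
drive_tool --targets '[0,-1.5,0,0,0,0,10,0,-1.5,0,0,0,0,10,0,-1.5,0,0,0,0,10,0,0,0,0,0,0,10]'

```text
time_s: 13.63
ee_pos: [0.498, -0.253, 0.0317]
tool_rot: [0.737, 0.675, -0.0, -0.0]
wrist_force: [1.9, 0.1, -1.4]
width: 0.0221
```

The drag is about 2.5 N; I pull a little further to the out-stop for a clear margin over 2 N.

Emit:
drive_tool --targets '[0,-1.5,0,0,0,0,10,0,-1.5,0,0,0,0,10,0,-1.5,0,0,0,0,10,0,0,0,0,0,0,10]'

```text
time_s: 13.97
ee_pos: [0.4936, -0.2526, 0.0317]
tool_rot: [0.737, 0.675, -0.0, -0.0]
wrist_force: [1.6, -0.5, -1.1]
width: 0.0222
```

Emit:
drive_tool --targets '[0,-1.5,0,0,0,0,10,0,-1.5,0,0,0,0,10,0,0,0,0,0,0,10]'

```text
time_s: 14.22
ee_pos: [0.4906, -0.2524, 0.0317]
tool_rot: [0.737, 0.675, -0.0, -0.0]
wrist_force: [2.5, -0.2, -1.1]
width: 0.0222
```

Emit:
drive_tool --targets '[0,-1.5,0,0,0,0,10,0,-1.5,0,0,0,0,10,0,0,0,0,0,0,10]'

```text
time_s: 14.47
ee_pos: [0.4884, -0.2522, 0.0319]
tool_rot: [0.737, 0.676, 0.0, 0.0]
wrist_force: [4.4, -1.1, -2.2]
width: 0.0221
```

Emit:
drive_tool --targets '[0,-1,0,0,0,0,10,0,0,0,0,0,0,10,0,0,0,0,0,0,10]'

```text
time_s: 14.72
ee_pos: [0.4883, -0.2522, 0.0321]
tool_rot: [0.737, 0.676, 0.001, 0.001]
wrist_force: [5.7, -0.4, -3.2]
width: 0.0219
```

```bash
python3 chk.py g7.png
```

```text
t 14.72 pos [ 0.4883 -0.2522  0.0321] F [ 5.7 -0.4 -3.2] w 21.9
shift mm [  0.4 -42.9   1. ] turn [0.12 0.02 0.01]
168 x 64 8:17 4:19 1:19 -1:52 -4:53 -7:24 -10:23 -14:23 -17:18
169 x 61 7:14 4:15 1:21 -1:56 -4:57 -14:13
170 x 58 20:12 4:15 1:14 -1:56 -5:52 -14:13
171 x 54 4:19 1:19 -2:55 -5:55 -11:12
172 x 51 19:14 13:12 7:16 4:20 0:16 -2:55 -5:55 -11:13
173 x 48 7:16 3:14 0:16 -2:55 -5:52
174 x 45 6:12 3:17 0:54 -2:56 -5:55 -18:13
175 x 42 3:20 0:48 -2:54 -6:52
176 x 38 6:17 3:19 0:51 -3:56 -6:54
177 x 35 3:21 0:54 -3:55 -6:53
178 x 32 6:15 2:16 0:51 -3:57 -6:52
179 x 29 5:13 2:20 0:53 -3:57 -6:51
180 x 26 5:17 2:21 0:53 -3:55 -7:53
181 x 22 5:14 2:15 0:56 -4:57 -7:54
182 x 19 5:18 2:16 -1:58 -4:55 -7:52
183 x 16 4:14 1:17 -1:50 -4:55 -7:51
184 x 13 4:21 1:20 -1:54 -4:54
185 x 10 17:38 14:32 4:16 1:19 -1:54 -4:52 -20:32 -23:40
186 x 6 20:31 16:38 13:35 10:32 4:16 1:15 -1:55 -5:55 -20:37 -24:41 -27:38
187 x 3 16:34 13:36 10:35 4:14 0:19 -2:52 -5:53 -17:36 -21:35 -24:36
188 x 0 16:33 13:37 10:34 3:18 0:17 -2:56 -5:52 -18:34 -21:37 -24:31
189 x -3 16:30 13:35 10:37 6:12 3:15 0:12 -2:59 -5:58 -12:33 -15:37 -18:38 -21:39 -24:32
190 x -6 16:33 12:34 9:37 6:14 3:37 0:50 -2:54 -5:55 -9:41 -12:36 -15:34 -18:42 -21:39 -24:35
191 x -10 15:35 12:36 9:36 6:30 3:36 0:49 -3:53 -6:54 -18:40 -21:35
192 x -13 15:35 12:36 9:38 6:13 3:33 0:48 -3:54 -6:50 -18:38 -22:36
193 x -16 15:33 12:38 9:38 2:27 0:28
194 x -19 15:35 12:39 8:34 -16:37
195 x -22 15:37 11:39 8:33 -13:32
196 x -25 14:36 11:35 8:38
197 x -29 14:33 11:32 8:37 5:39
198 x -32 11:38 8:40 4:40 1:34 -1:35
199 x -35 11:40 7:32 4:37 1:41
200 x -38 4:39 1:37
```

View pics/g7.png

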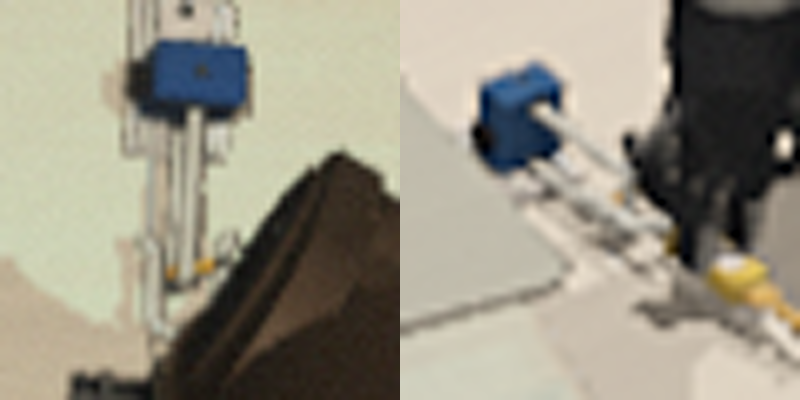

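The bar is held against the inside of the shut gate at about 6 N (top view about px (398,190)). Now I ease forward, lower the fob and tilt its tail down.

Emit:
drive_tool --targets '[0,2,0,0,0,0,10,0,2,0,0,0,0,10,0,2,0,0,0,0,10,0,0,2,0,0,0,10,0,0,2,0,0,0,10,0,0,2,0,0,0,10,0,0,2,0,0,0,10,0,0,0,0,0,0,10]'

```text
time_s: 15.48
ee_pos: [0.4925, -0.2524, 0.0232]
tool_rot: [0.737, 0.675, -0.0, -0.0]
wrist_force: [-0.2, -0.3, -2.0]
width: 0.0216
```

Emit:
drive_tool --targets '[0,0,2,-1,0,0,10,0,0,2,-1,0,0,10,0,0,2,-1,0,0,10,0,0,2,-1,0,0,10,0,0,0,0,0,0,10]'

```text
time_s: 15.9
ee_pos: [0.4921, -0.2526, 0.0154]
tool_rot: [0.737, 0.675, 0.023, 0.025]
wrist_force: [-0.8, 0.1, -1.2]
width: 0.0222
```

Emit:
drive_tool --targets '[0,0,1,-1,0,0,10,0,0,1,-0.5,0,0,10,0,0,1,0,0,0,10,0,0,0,0,0,0,10]'

```text
time_s: 16.23
ee_pos: [0.4933, -0.2526, 0.0127]
tool_rot: [0.737, 0.675, 0.032, 0.035]
wrist_force: [-0.1, -0.2, -1.5]
width: 0.0222
```

Emit:
drive_tool --targets '[0,0,1,0,0,0,10,0,0,1,0,0,0,10,0,0,0,0,0,0,10]'

```text
time_s: 16.48
ee_pos: [0.4939, -0.2527, 0.0107]
tool_rot: [0.736, 0.675, 0.032, 0.035]
wrist_force: [-0.5, 0.1, 0.2]
width: 0.0218
```

Emit:
drive_tool --targets '[0,0,0.7,0,0,0,10,0,0,0,0,0,0,10]'

```text
time_s: 16.65
ee_pos: [0.494, -0.2527, 0.0102]
tool_rot: [0.736, 0.675, 0.032, 0.036]
wrist_force: [-1.4, 0.7, 1.7]
width: 0.0222
```

It touches down with about 2 N. I release slowly.

Emit:
drive_tool --targets '[0,0,0,0,0,0,24,0,0,0,0,0,0,26,0,0,0,0,0,0,30,0,0,0,0,0,0,38,0,0,0,0,0,0,45,0,0,0,0,0,0,50,0,0,0,0,0,0,50]' --newtons 20

```text
time_s: 17.23
ee_pos: [0.4938, -0.2527, 0.0101]
tool_rot: [0.737, 0.675, 0.032, 0.035]
wrist_force: [-0.1, -0.4, 1.0]
width: 0.0502
```

Emit:
drive_tool --targets '[0,0,-5,0,0,0,50,0,0,-10,0,0,0,50,0,0,-20,0,0,0,50,0,0,-30,0,0,0,50,0,0,-35,0,0,0,50,0,-20,-30,0,0,0,50,0,-35,0,0,0,0,50,0,-35,0,0,0,0,50]'

```text
time_s: 17.9
ee_pos: [0.3929, -0.2443, 0.1335]
tool_rot: [0.736, 0.675, 0.034, 0.038]
wrist_force: [-0.8, -1.1, 0.2]
width: 0.05
```

Emit:
drive_tool --targets '[35,0,0,0,0,0,50,35,0,0,0,0,0,50,35,0,0,0,0,0,50,35,0,0,0,0,0,50,35,0,0,0,0,0,50,15,0,0,0,0,0,50,0,0,0,0,0,0,50]'

```text
time_s: 18.48
ee_pos: [0.4091, -0.0509, 0.1318]
tool_rot: [0.735, 0.677, 0.033, 0.035]
wrist_force: [-0.2, 0.4, -0.4]
width: 0.0502
```

```bash
python3 chk.py g8.png
```

```text
t 18.48 pos [ 0.4091 -0.0509  0.1318] F [-0.2  0.4 -0.4] w 50.2
shift mm [-193.7   42.5  105.2] turn [ 5.57 -0.08  0.31]
168 x 64 8:13 4:14 1:17 -1:54 -4:52 -7:18 -10:24 -14:28 -17:19
169 x 61 23:12 20:12 7:17 4:13 1:17 -1:57 -4:57 -11:12
170 x 58 26:13 4:14 1:16 -1:55 -5:54 -14:12
171 x 54 23:12 4:14 1:18 -2:54 -5:57 -8:13
172 x 51 23:12 19:13 10:13 7:15 4:15 0:19 -2:55 -5:56 -11:13
173 x 48 7:13 3:18 0:17 -2:52 -5:58 -11:12
174 x 45 3:19 0:51 -2:59 -5:57
175 x 42 6:14 3:16 0:54 -2:51 -6:54
176 x 38 6:15 3:20 0:52 -3:53 -6:50
177 x 35 6:18 3:20 0:46 -3:54 -6:54
178 x 32 6:13 2:16 0:52 -3:51 -6:54
179 x 29 5:15 2:16 0:55 -3:55 -6:53
180 x 26 5:19 2:17 0:55 -3:54 -7:56
181 x 22 5:12 2:21 0:58 -4:56 -7:54
182 x 19 5:13 2:19 -1:56 -4:54 -7:49
183 x 16 4:17 1:17 -1:51 -4:56 -7:51
184 x 13 20:21 17:22 14:22 4:18 1:17 -1:55 -4:55 -20:22 -23:22
185 x 10 20:26 17:23 14:24 4:15 1:20 -1:53 -4:55 -17:21 -20:31 -23:30
186 x 6 16:27 13:24 10:24 4:20 1:17 -1:53 -5:54 -17:23 -20:23 -24:23
187 x 3 16:20 13:23 10:26 4:19 0:16 -2:53 -5:53 -17:20 -21:25
188 x 0 16:24 13:23 10:28 3:17 0:15 -2:60 -5:60 -
[... 351 characters left out ...]
:19 12:23 9:18 2:20 0:29 -16:18 -19:26 -22:20
194 x -19 15:20 12:22 -13:23 -16:24 -19:24 -22:21
195 x -22 18:16 15:19 11:21 -10:18 -13:18 -16:21 -19:19
196 x -25 14:23 11:17 8:24 -7:17 -10:24 -13:20 -16:18
197 x -29 14:23 11:25 8:22 5:18 2:20 -1:25 -4:19 -7:24 -10:21 -13:15
198 x -32 11:22 8:20 4:24 1:20 -1:19 -4:24 -7:19 -10:18
199 x -35 7:15 4:17 1:18 -1:19 -4:16
200 x -38 1:20 -1:17 -4:17
201 x -41 1:19 -1:19 -5:20
202 x -44 4:19 -2:23 -5:22
203 x -48 3:18 0:22 -2:23 -5:22
204 x -51 9:18 6:22 3:21 0:22 -2:20 -5:18 -8:21 -12:19
205 x -54 9:19 6:24 3:22 0:26 -2:20 -5:23 -9:22 -12:26
206 x -57 9:21 6:19 3:21 0:19 -3:20 -6:21 -9:20 -12:21
207 x -60 9:16 6:23 3:22 0:20 -3:21 -6:21 -9:23 -12:19
```

View pics/g8.png

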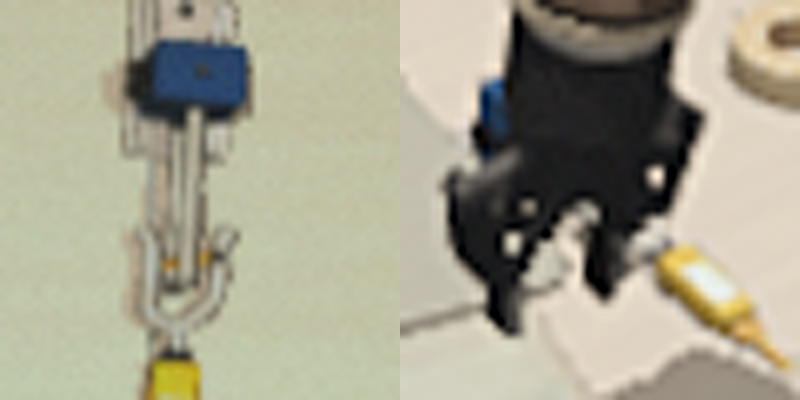

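The hook is closed round the bar (gate straight across at about px (398,189), bar just behind it at px (397,192)), and the gripper is clear. I hand in.

```bash
python3 -c "
from h import *
print(workorder.finish_job()); s=status.sense(); print(s['time_s'],s['wrist_force'])"
```

```text
the job is handed in; nothing more can be done
None
the job is handed in; nothing more can be done
```

The key is clipped on the ring and let go, and the job was handed in at about 18.5 s of the 54 s allowed. No verdict was given, so this rests on my own checks.

- **Clipping on:** I gripped the yellow fob and pushed the ring in to its stop. The gate then opened under about 5 N and snapped shut behind the bar, and the force dropped to nearly zero.
- **Tug:** I pulled the ring back against the shut gate at about 2.5 N while it slid. I then held about 5 to 6 N at its outer stop, well under the 20 N limit.
- **Setting down:** I lowered the fob with its tail slightly down, opened the fingers and drew the arm clear.
- **Last picture and depth readings:** The gate lay straight across the hook with the bar inside, at about x 62 mm in the fob's frame. The fob was lying low, and the wrist force was about zero.

I judged the gate shut by eye and depth only, because its angle cannot be read directly. I did not measure the jar, tamper, cup and tape roll again afterwards, but no unexpected force showed in any reading. No check failed or disagreed.

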